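# Set the end float of a fan bearing: screw home, then back off a quarter turn

### The job

Set the bearing clearance of the big fan on the assembly plate: turn the wing-headed adjusting screw on its hub clockwise (seen from above) until it bottoms firmly, without forcing it, then back it off by a quarter turn and let go. The thin loose witness needle on the dial is pushed along by the screw's pointer and stays where the screw bottomed: let only the screw move it, never the gripper. Leave the parts lying around it where they are.

Things in the scene. Friction and masses are not known exactly. Their poses are not given: they have to be found in the camera images.
- fan: Square axial fan, 160 x 160 mm, fixed on a plate 190 x 190 x 12 mm. Origin: centre of the plate's underside, on the screw's upright axis; z up. Frame and round hub (92 mm across) reach 57 mm above the bench; the hub carries a flat round dial, 86 mm across, top at 60 mm, with 24 ticks, 15 degrees apart.
- screw: Steel screw, upright in the hub, turning about its z axis (up), never rising. Origin: on the axis at bench height; x: along wing and pointer, outwards. Clockwise from above (yaw decreasing) screws it in. It turns against about 0.04 N m of friction, which holds it where left. It bottoms 1.1 to 2.9 rad clockwise of its start, where unknown; it can be backed off over a quarter turn from there.
- screw_grip (a point): Centre of the wing head, 96 mm above the bench on the screw's axis; axes as screw. Wing: flat bar 44 mm long (x), 12 mm thick (y), from 84 to 108 mm above the bench, on a 16 mm shaft. It bottoms on a stiff spring seat: the resisting torque there climbs by 0.04 N m per 0.01 rad. Bottomed firmly: 0.2 to 0.35 N m about the screw's axis. Forced and spoilt: over 0.5 N m.
- pointer_tip (a point): Tip of the screw's pointer, 36 mm from the axis on the screw's +x side, 68 mm above the bench; axes as screw. The pointer is a bar 6 mm wide with an arrow tip, fixed to the shaft below one end of the wing, 66 to 70 mm above the bench.
- witness: Loose thin brass ring round the shaft, on the dial, with a needle 2.5 mm wide and an upright pin (4 mm across, top at 69 mm, 26 mm off the axis) just clockwise of it. Origin: on the axis at bench height; z up, x outwards along the needle. Starts 0.2 to 1.2 rad clockwise of the pointer, which on meeting the pin lies in line with the needle and pushes it on (0.012 N m more).
- needle_tip (a point): Outer end of the witness needle, 41.5 mm from the axis (farther out than the pointer), 61.5 mm above the bench; axes as witness. The needle stays behind when the screw is backed off: the angle from needle to pointer, anticlockwise, is how far the screw is backed off.
- contactor: Loose bystander: a white and black electrical contactor, 75 x 45 x 80 mm high; origin at the centre of its underside.
- small_fan: Loose bystander: a small square fan lying flat, 80 x 80 x 25 mm; origin at the centre of its underside.
- carton: Loose bystander: a closed cardboard carton, 90 x 120 x 45 mm high; origin at the centre of its underside.

How it is judged:
On the way:
1. the screw is turned clockwise until it bottoms firmly (at least 0.12 N m on its seat) (contact force between screw and fan above 6 N), for 0.15 s.
At the end, for the whole second after the job is handed in: After bottoming, the screw rests a quarter turn (90 degrees, 15 either way) anticlockwise of the place where it bottomed, as marked by the witness needle; it is off its seat and still (angle between the x axis of screw and the x axis of witness, either way round above 1.309 rad and y of pointer_tip in the frame of witness above 0.02 m and contact force between screw and fan below 0.5 N and angular speed of screw below 0.1 rad/s); the robot touches nothing.
It fails at once if the screw is forced against its seat (over 0.5 N m) (contact force between screw and fan above 25 N).
It fails at once if the gripper touches the witness needle, ring or pin (contact force between any of the fingers, the arm and witness above 0.5 N).
It fails at once if the contactor is moved by more than 15 mm (distance of contactor from where it was at the start of the episode above 0.015 m).
It fails at once if the small fan is moved by more than 15 mm (distance of small_fan from where it was at the start of the episode above 0.015 m).
It fails at once if the carton is moved by more than 15 mm (distance of carton from where it was at the start of the episode above 0.015 m).
It also fails if it takes over 64 s, if anything falls off the work surface, if the arm or the gripper's body presses on something with over 40 N, if the wrist force passes 120 N, or if a joint passes its speed limit or range.

### The arm

A 6-joint arm with a two-finger parallel gripper is mounted at the origin on the work surface. World frame = base frame: x ahead of the robot, y to its left, z up, the work surface at z = 0. Lengths are in m, angles in rad, forces in N, time in s.
With the tool pointing down it reaches from about 0.3 to 0.75 m from the base axis. Payload 8.5 kg.
Tool frame: the origin (TCP) lies midway between the tips of the shut fingers; the grasp point (between the pads) lies 19 mm behind it (bot.grip_point_offset is the distance from the TCP to the grasp point, in m); z points along the fingers, y is the line along which they close (so a half turn about z gives the same grasp; the last joint's range is limited). The gripper opens to 88 mm and grips with 3 to 60 N. Pads are 18 mm wide; open, the fingers measure 123 mm over their backs; the gripper's body (75 mm by 187 mm) begins 45 mm behind the grasp point.
Start: joints at [-1.528, 0.381, 1.297, -0, 1.464, -0.215], TCP at [0.14, -0.532, 0.239] pointing down, gripper open.
Joint ranges: [-3.11, 3.11], [-0.89, 2.33], [0.22, 2.48], [-1.42, 4.56], [0.17, 2.85], [-2.88, 2.88]. Speed limits (rad/s): [2.39, 2.39, 3.14, 3.14, 3.14, 3.14].

### API

Orientations are given as a 3x3 rotation matrix whose columns are the frame's x, y, z axes.
In Python, from plant import bot gives the robot as it stands.
- The arm moves only by the tool carry_out, never from a script. Its argument "targets" is a list of rows, each an object with "delta_pos": the shift along the tool's x, y, z in m, a list of three; "dr": the turn, a rotation vector about the tool's x, y, z in degrees, a list of three; "gripper": the opening, from 0 (shut) to 1 (fully open). In form: [{"delta_pos": [dx, dy, dz], "dr": [wx, wy, wz], "gripper": gripper}, ...]. A call has 1 to 10 rows; each row shifts and turns the commanded pose from where the row before left it, along the tool's axes as they then stand; what a row does not reach is not made up. A row lasts 1/12 s, in which the tool goes at most 41.7 mm and 7.16 degrees, less where a joint would pass 70% of its speed; a pose out of reach is approached as far as the arm can. A call with a gripper value outside its range is refused whole. The fingers move at their own pace and stop on an object; "squeeze" is the grip in N (left out, the last holds). Time passes only in rows, so rows that do not move let the fingers close. It gives the time, the measured TCP pose, the force, the opening and the grip force at its end, in the units of the state.
- bot.get_obs(): the state, without advancing time (a new reading comes with each control period).
- bot.capture(name): name is "side" or "top" or "wrist"; returns a dict with "image" (480x640x3 uint8, blue, green, red), "range_z" (480x640 float32, m along the optical axis (not along the pixel's ray), 0 where there is no reading), "K" (3x3 intrinsics, pixels), "rvec" (rotation vector, rad) and "tvec" (3), from world to camera coordinates, as OpenCV has them. Camera axes: x right, y down, z forward; pixel columns grow to the right and rows downward; lengths in m; the calibration is good to about 2 mm. The wrist camera is an equidistant fisheye: a pixel r from the principal point sees the ray r / f radians off the axis. A picture is of the moment at which its call begins.
- bot.hand_in(): hands the job in; it is judged then, once.
Trained networks look in the newest picture that a camera, given by its name, has taken for a name from the list of things; names that differ only in an ending like _2 or _b are one class to them, and where a whole thing is asked for, a point or a joint stands for the part that bears it (a point fixed in the world has none). Each returns a list of dicts, best first, with "confidence" (0 to 1); they miss things now and then, are a little off and sometimes report something else, mostly with a low value. They report only what shows in the picture. A call takes as long as a camera call.
- bot.boxes_of(camera, name): "rect" ([left, top, right, bottom] in pixels, round what is visible of it).
The state is a dict: "t": time; "joint_positions": joint angles; "dq": joint speeds; "effort": joint torques, N m; "tcp_pos": TCP position; "ee_rot": TCP orientation; "force": force on the tool from outside, world axes, zero at the start; "moment": the same for the moment, N m; "finger_gap": finger opening in m; "grasp_force": force on a finger pad.
Only numpy, scipy, OpenCV 4.12 (cv2) and the standard library are available. Lean on these libraries where they do the work, as an engineer would, in place of code of your own. Each camera call takes 0.05 s, during which the arm holds its last target. There are 200 camera calls.

## Working session

There is one attempt and no reset: what is moved stays moved. The work goes in short steps, Python scripts to look and compute and a tool call to move; the robot and the scene stay as the last step left them, time stands still between calls to the robot, and variables do not carry over. Pictures are saved under pics/ and viewed, at most 10 in all, crops included, and the job is handed in when it is done.

Besides the shell and the picture viewer there is one more tool, called after "Emit:" by a JSON object that holds its "op" and its "data", one argument or row to a line. carry_out: Moves the arm, as the interface text tells. Its arguments: {"type":"object","properties":{"targets":{"type":"array"},"squeeze":{"type":"number"}},"required":["targets"]}

```bash
ls; mkdir -p pics; cat > h.py <<'E'
from plant import bot
import numpy as np, cv2
def cap(c,fn=None):
    d=bot.capture(c); 
    if fn: cv2.imwrite('pics/'+fn,d['image'])
    return d
def world(d,u,v,z=None):
    K=d['K'];R=cv2.Rodrigues(np.array(d['rvec']))[0];t=np.array(d['tvec']).ravel()
    ray=np.linalg.inv(K)@np.array([u,v,1.]);C=-R.T@t;w=R.T@ray
    s=d['range_z'][int(v),int(u)] if z is None else (z-C[2])/w[2]
    return C+s*w
E
python3 - <<'E'
from h import *
np.set_printoptions(precision=4,suppress=True)
d=cap('top','top1.png');print(d['K'],d['rvec'],d['tvec'])
for n in ['fan','screw','witness','needle_tip','pointer_tip','screw_grip','contactor','small_fan','carton']:
    for b in bot.boxes_of('top',n)[:2]:
        r=b['rect'];u,v=(r[0]+r[2])/2,(r[1]+r[3])/2
        print(n,b['confidence'],np.round(r),world(d,u,v))
print(bot.get_obs())
E
```

```text
pics
[[437.6372   0.     317.7333]
 [  0.     437.6372 234.0154]
 [  0.       0.       1.    ]] [ 2.177  -2.1189  0.1591] [0.0633 0.5528 0.7105]
screw 0.86 [379. 247. 400. 278.] [ 0.4999 -0.0336  0.1089]
needle_tip 0.53 [379. 250. 395. 275.] [ 0.4995 -0.0298  0.1082]
pointer_tip 0.71 [378. 247. 401. 274.] [ 0.5022 -0.0335  0.1077]
screw_grip 0.77 [375. 246. 403. 275.] [ 0.5029 -0.033   0.1078]
contactor 0.61 [299. 322. 354. 369.] [0.3694 0.0602 0.0836]
small_fan 0.66 [437. 178. 498. 240.] [ 0.6045 -0.1854  0.0243]
carton 0.76 [276. 158. 353. 225.] [0.6239 0.0859 0.0458]
carton 0.52 [378. 246. 401. 275.] [ 0.5022 -0.0336  0.1077]
{'t': 0.5, 'joint_positions': array([-1.5283,  0.3807,  1.2975,  0.0001,  1.4636, -0.2153]), 'dq': array([-0.0001, -0.0013, -0.001 ,  0.0012, -0.0002, -0.001 ]), 'effort': array([ -0.0009, -43.7515, -22.461 ,   0.0713,   0.0316,  -0.    ]), 'tcp_pos': array([ 0.1402, -0.5318,  0.2387]), 'ee_rot': array([[ 0.967 ,  0.2549,  0.    ],
       [ 0.2549, -0.967 ,  0.0001],
       [ 0.0001, -0.0001, -1.    ]]), 'force': array([ 0.3358, -0.0655, -0.3043]), 'moment': array([-0.0066, -0.0191,  0.0216]), 'grasp_force': 0.0, 'finger_gap': 0.08801526743711263}
```

View pics/top1.png

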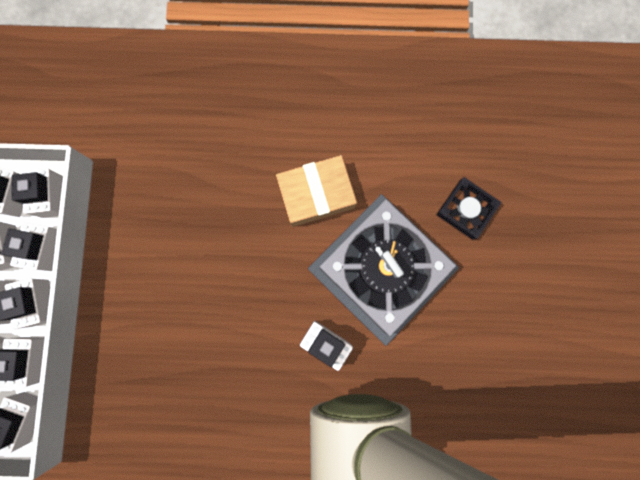

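The picture shows the fan at about (388,268), with the wing slanting from (378,250) to (402,275) and the needle in orange near (393,247). Next I'll measure the wing from the depth image.

```bash
cat >> h.py <<'E'
def cloud(d):
    v,u=np.mgrid[0:480,0:640];K=d['K'];R=cv2.Rodrigues(np.array(d['rvec']))[0];t=np.array(d['tvec']).ravel()
    z=d['range_z'];P=np.stack([(u-K[0,2])/K[0,0]*z,(v-K[1,2])/K[1,1]*z,z],-1)
    return (P-t)@R
E
python3 - <<'E'
from h import *
np.set_printoptions(precision=4,suppress=True)
d=cap('top');P=cloud(d);im=d['image']
near=np.hypot(P[...,0]-.5,P[...,1]+.033)<.05
def pca(m,n):
    Q=P[m];c=Q.mean(0);w,V=np.linalg.eigh(np.cov(Q[:,:2].T));a=V[:,1];
    p=(Q[:,:2]-c[:2])@V
    r=cv2.minAreaRect(Q[:,:2].astype(np.float32)*1000)
    print(n,m.sum(),c,'axis',np.degrees(np.arctan2(a[1],a[0])),np.ptp(p,axis=0),r)
pca(near&(P[...,2]>.1)&(P[...,2]<.115),'wing')
hsv=cv2.cvtColor(im,cv2.COLOR_BGR2HSV)
m=near&(hsv[...,1]>120)&(hsv[...,2]>120)
print('brass',P[m].mean(0),m.sum())
# hub/frame centre: 
m=(np.hypot(P[...,0]-.5,P[...,1]+.033)<.16)&(P[...,2]>.006)&(P[...,2]<.075)&(np.abs(P[...,0]-.5)+np.abs(P[...,1]+.033)<.15)
print('fan',cv2.minAreaRect(P[m][:,:2].astype(np.float32)*1000))
c=cv2.resize(im[215:320,320:460],None,fx=5.7,fy=5.7,interpolation=cv2.INTER_CUBIC);cv2.imwrite('pics/c1.png',c[:600,:800])
E
```

```text
wing 231 [ 0.4972 -0.0376  0.1072] axis -145.48207836220936 [0.0124 0.0433] ((497.3333435058594, -38.0516242980957), (43.34609603881836, 12.278841972351074), 33.85789108276367)
brass [ 0.5079 -0.0381  0.0619] 127
fan ((497.5713806152344, -38.563751220703125), (190.26698303222656, 190.39393615722656), 47.068885803222656)
```

View pics/c1.png

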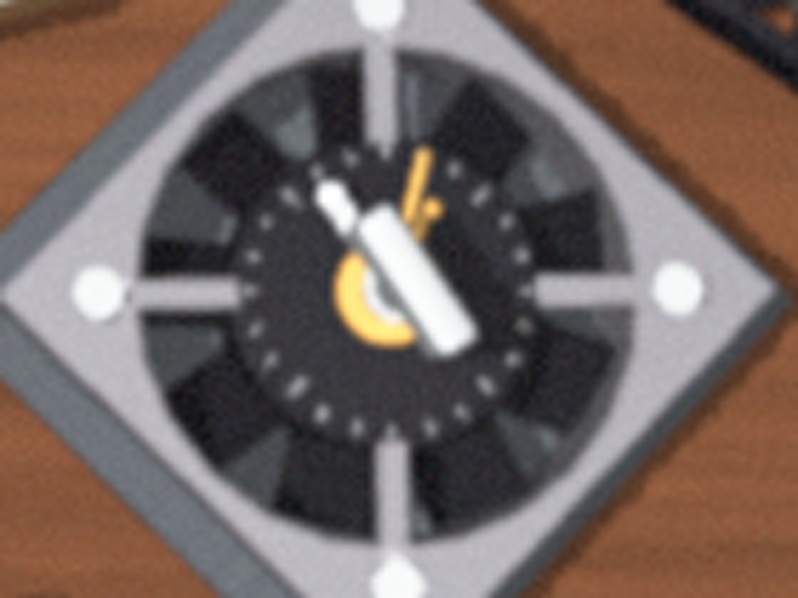

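Emit:
{"op": "carry_out", "data": {
  "targets": [
    {"delta_pos":[0.0236,-0.0193,0],"dr":[0,0,0],"gripper":1},
    {"delta_pos":[0.0236,-0.0193,0],"dr":[0,0,0],"gripper":1},
    {"delta_pos":[0.0236,-0.0193,0],"dr":[0,0,0],"gripper":1},
    {"delta_pos":[0.0236,-0.0193,0],"dr":[0,0,0],"gripper":1},
    {"delta_pos":[0.0236,-0.0193,0],"dr":[0,0,0],"gripper":1},
    {"delta_pos":[0.0236,-0.0193,0],"dr":[0,0,0],"gripper":1},
    {"delta_pos":[0.0236,-0.0193,0],"dr":[0,0,0],"gripper":1},
    {"delta_pos":[0.0236,-0.0193,0],"dr":[0,0,0],"gripper":1},
    {"delta_pos":[0.0236,-0.0193,0],"dr":[0,0,0],"gripper":1},
    {"delta_pos":[0.0236,-0.0193,0],"dr":[0,0,0],"gripper":1}
  ],
  "squeeze": 16
}}

```text
t: 1.38
tcp_pos: [0.3198, -0.2837, 0.2389]
ee_rot: [[0.967, 0.255, 0.0], [0.255, -0.967, -0.0], [0.0, 0.0, -1.0]]
force: [0.3, -0.2, -0.0]
finger_gap: 0.088
grasp_force: 0.0
```

Emit:
{"op": "carry_out", "data": {
  "targets": [
    {"delta_pos":[0.0236,-0.0193,0],"dr":[0,0,0],"gripper":1},
    {"delta_pos":[0.0236,-0.0193,0],"dr":[0,0,0],"gripper":1},
    {"delta_pos":[0.0236,-0.0193,0],"dr":[0,0,0],"gripper":1},
    {"delta_pos":[0.0236,-0.0193,0],"dr":[0,0,0],"gripper":1},
    {"delta_pos":[0.0236,-0.0193,0],"dr":[0,0,0],"gripper":1},
    {"delta_pos":[0.0236,-0.0193,0],"dr":[0,0,0],"gripper":1},
    {"delta_pos":[0.0236,-0.0193,0],"dr":[0,0,0],"gripper":1},
    {"delta_pos":[0.0236,-0.0193,0],"dr":[0,0,0],"gripper":1},
    {"delta_pos":[0.0236,-0.0193,0],"dr":[0,0,0],"gripper":1},
    {"delta_pos":[0.0236,-0.0193,0],"dr":[0,0,0],"gripper":1}
  ]
}}

```text
t: 2.22
tcp_pos: [0.4989, -0.0368, 0.2389]
ee_rot: [[0.967, 0.255, 0.0], [0.255, -0.967, -0.0], [0.0, 0.0, -1.0]]
force: [-0.0, -0.2, 0.7]
finger_gap: 0.0884
grasp_force: 0.0
```

Emit:
{"op": "carry_out", "data": {
  "targets": [
    {"delta_pos":[0,0,0],"dr":[0,0,-7],"gripper":1},
    {"delta_pos":[0,0,0],"dr":[0,0,-7],"gripper":1},
    {"delta_pos":[0,0,0],"dr":[0,0,-7],"gripper":1},
    {"delta_pos":[0,0,0],"dr":[0,0,-7],"gripper":1},
    {"delta_pos":[0,0,0],"dr":[0,0,-7],"gripper":1},
    {"delta_pos":[0,0,0],"dr":[0,0,-7],"gripper":1},
    {"delta_pos":[0,0,0],"dr":[0,0,-7],"gripper":1},
    {"delta_pos":[0,0,0],"dr":[0,0,-7],"gripper":1},
    {"delta_pos":[0,0,0],"dr":[0,0,-7],"gripper":1},
    {"delta_pos":[0,0,0],"dr":[0,0,-7],"gripper":1}
  ]
}}

```text
t: 3.05
tcp_pos: [0.4982, -0.0382, 0.2388]
ee_rot: [[0.085, 0.996, 0.0], [0.996, -0.085, -0.0], [-0.0, 0.0, -1.0]]
force: [-0.6, 1.2, 0.0]
finger_gap: 0.0885
grasp_force: 0.0
```

Emit:
{"op": "carry_out", "data": {
  "targets": [
    {"delta_pos":[0,0,0],"dr":[0,0,-7],"gripper":1},
    {"delta_pos":[0,0,0],"dr":[0,0,-7],"gripper":1},
    {"delta_pos":[0,0,0],"dr":[0,0,-7],"gripper":1},
    {"delta_pos":[0,0,0],"dr":[0,0,-7],"gripper":1},
    {"delta_pos":[0,0,0],"dr":[0,0,-7],"gripper":1},
    {"delta_pos":[0,0,0],"dr":[0,0,-7],"gripper":1},
    {"delta_pos":[0,0,0],"dr":[0,0,-7],"gripper":1},
    {"delta_pos":[0,0,0],"dr":[0,0,-7],"gripper":1},
    {"delta_pos":[0,0,0],"dr":[0,0,-7],"gripper":1},
    {"delta_pos":[0,0,0],"dr":[0,0,-7],"gripper":1}
  ]
}}

```text
t: 3.88
tcp_pos: [0.4982, -0.0382, 0.2388]
ee_rot: [[-0.907, 0.421, 0.0], [0.421, 0.907, -0.0], [-0.0, 0.0, -1.0]]
force: [-0.2, 0.4, 0.6]
finger_gap: 0.0882
grasp_force: 0.0
```

Emit:
{"op": "carry_out", "data": {
  "targets": [
    {"delta_pos":[0,0,0],"dr":[0,0,-7],"gripper":1},
    {"delta_pos":[0,0,0],"dr":[0,0,-7],"gripper":1},
    {"delta_pos":[0,0,0],"dr":[0,0,-7],"gripper":1},
    {"delta_pos":[0,0,0],"dr":[0,0,-7],"gripper":1},
    {"delta_pos":[0,0,0],"dr":[0,0,-7],"gripper":1},
    {"delta_pos":[0,0,0],"dr":[0,0,-7],"gripper":1},
    {"delta_pos":[0,0,0],"dr":[0,0,-7],"gripper":1},
    {"delta_pos":[0,0,0],"dr":[0,0,-7],"gripper":1},
    {"delta_pos":[0,0,0],"dr":[0,0,-3.7],"gripper":1},
    {"delta_pos":[0,0,0],"dr":[0,0,0],"gripper":1}
  ]
}}

```text
t: 4.72
tcp_pos: [0.4982, -0.0382, 0.2388]
ee_rot: [[-0.823, -0.568, 0.0], [-0.568, 0.823, -0.0], [-0.0, -0.0, -1.0]]
force: [0.3, -0.8, -0.1]
finger_gap: 0.0881
grasp_force: 0.0
```

Emit:
{"op": "carry_out", "data": {
  "targets": [
    {"delta_pos":[0.0006,0.0007,0.02],"dr":[0,0,0],"gripper":0.5},
    {"delta_pos":[0,0,0.02],"dr":[0,0,0],"gripper":0.5},
    {"delta_pos":[0,0,0.02],"dr":[0,0,0],"gripper":0.5},
    {"delta_pos":[0,0,0.02],"dr":[0,0,0],"gripper":0.5},
    {"delta_pos":[0,0,0.02],"dr":[0,0,0],"gripper":0.5},
    {"delta_pos":[0,0,0.02],"dr":[0,0,0],"gripper":0.5},
    {"delta_pos":[0,0,0.02],"dr":[0,0,0],"gripper":0.5},
    {"delta_pos":[0,0,0.018],"dr":[0,0,0],"gripper":0.5},
    {"delta_pos":[0,0,0],"dr":[0,0,0],"gripper":0.5}
  ]
}}

```text
t: 5.47
tcp_pos: [0.4959, -0.0376, 0.0781]
ee_rot: [[-0.826, -0.564, -0.005], [-0.564, 0.826, 0.002], [0.003, 0.004, -1.0]]
force: [0.1, -0.4, -0.2]
finger_gap: 0.0438
grasp_force: 0.0
```

Emit:
{"op": "carry_out", "data": {
  "targets": [
    {"delta_pos":[0,0,0],"dr":[0,0,0],"gripper":0},
    {"delta_pos":[0,0,0],"dr":[0,0,0],"gripper":0},
    {"delta_pos":[0,0,0],"dr":[0,0,0],"gripper":0},
    {"delta_pos":[0,0,0],"dr":[0,0,0],"gripper":0},
    {"delta_pos":[0,0,0],"dr":[0,0,0],"gripper":0},
    {"delta_pos":[0,0,0],"dr":[0,0,0],"gripper":0}
  ],
  "squeeze": 16
}}

```text
t: 5.97
tcp_pos: [0.4981, -0.0385, 0.0816]
ee_rot: [[-0.824, -0.566, 0.002], [-0.566, 0.824, -0.001], [-0.001, -0.002, -1.0]]
force: [1.2, -2.9, 3.5]
finger_gap: 0.0142
grasp_force: 16.0
```

```bash
python3 -c "
from h import *
o=bot.get_obs();print({k:np.round(v,3) for k,v in o.items()})
d=cap('wrist','w1.png')"
```

```text
{'t': np.float64(5.967), 'joint_positions': array([-3.140e-01,  4.740e-01,  1.667e+00, -1.000e-03,  9.970e-01,
       -2.486e+00]), 'dq': array([-0.001,  0.001,  0.001,  0.003,  0.002, -0.   ]), 'effort': array([ 1.4580e+00, -4.0285e+01, -1.4052e+01,  4.5400e-01,  4.9200e-01,
        3.0000e-03]), 'tcp_pos': array([ 0.498, -0.039,  0.082]), 'ee_rot': array([[-0.824, -0.566,  0.002],
       [-0.566,  0.824, -0.001],
       [-0.001, -0.002, -1.   ]]), 'force': array([ 1.176, -2.868,  3.474]), 'moment': array([-0.375, -0.264, -0.032]), 'grasp_force': np.float64(16.002), 'finger_gap': np.float64(0.014)}
```

View pics/w1.png

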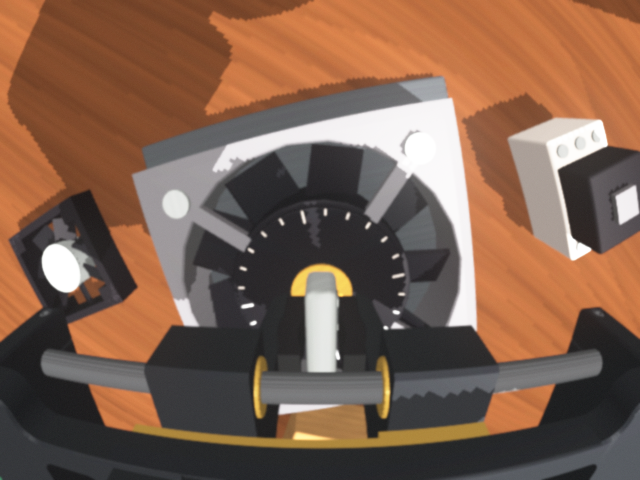

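The wing is gripped: it stands between the pads at about (320,320), with the pads clear of the brass ring at (320,280). Now turning clockwise.

Emit:
{"op": "carry_out", "data": {
  "targets": [
    {"delta_pos":[0,0,0],"dr":[0,0,2.5],"gripper":0},
    {"delta_pos":[0,0,0],"dr":[0,0,5],"gripper":0},
    {"delta_pos":[0,0,0],"dr":[0,0,5],"gripper":0},
    {"delta_pos":[0,0,0],"dr":[0,0,5],"gripper":0},
    {"delta_pos":[0,0,0],"dr":[0,0,5],"gripper":0},
    {"delta_pos":[0,0,0],"dr":[0,0,5],"gripper":0},
    {"delta_pos":[0,0,0],"dr":[0,0,5],"gripper":0},
    {"delta_pos":[0,0,0],"dr":[0,0,5],"gripper":0},
    {"delta_pos":[0,0,0],"dr":[0,0,5],"gripper":0},
    {"delta_pos":[0,0,0],"dr":[0,0,2.5],"gripper":0}
  ]
}}

```text
t: 6.85
tcp_pos: [0.4982, -0.039, 0.0816]
ee_rot: [[-0.982, 0.187, 0.003], [0.187, 0.982, -0.002], [-0.003, -0.002, -1.0]]
force: [1.0, -6.2, 4.5]
finger_gap: 0.0146
grasp_force: 16.0
```

Emit:
{"op": "carry_out", "data": {
  "targets": [
    {"delta_pos":[0,0,0],"dr":[0,0,3],"gripper":0},
    {"delta_pos":[0,0,0],"dr":[0,0,3],"gripper":0},
    {"delta_pos":[0,0,0],"dr":[0,0,3],"gripper":0},
    {"delta_pos":[0,0,0],"dr":[0,0,2],"gripper":0}
  ]
}}

```text
t: 7.18
tcp_pos: [0.4982, -0.0391, 0.0816]
ee_rot: [[-0.929, 0.369, 0.002], [0.369, 0.929, -0.002], [-0.003, -0.001, -1.0]]
force: [0.4, -6.9, 5.1]
finger_gap: 0.0146
grasp_force: 16.0
```

```bash
cat > s.py <<'E'
from h import *
o=bot.get_obs();R=o['ee_rot'];print(round(o['t'],2),'yaw-ptr',round(np.degrees(np.arctan2(-R[1,0],-R[0,0])),2),'M',np.round(o['moment'],3),'F',np.round(o['force'],1),'eff6',np.round(o['effort'][5],3),'gap',round(o['finger_gap']*1e3,2),round(o['grasp_force'],1),np.round(o['tcp_pos'],4))
E
python3 s.py
```

```text
7.18 yaw-ptr -21.67 M [-1.152 -0.169  0.116] F [ 0.4 -6.9  5.1] eff6 -0.262 gap 14.61 16.0 [ 0.4982 -0.0391  0.0816]
```

Emit:
{"op": "carry_out", "data": {
  "targets": [
    {"delta_pos":[-0.0015,-0.001,0],"dr":[0,0,0],"gripper":0},
    {"delta_pos":[0,0,0],"dr":[0,0,0],"gripper":0}
  ]
}}

```text
t: 7.35
tcp_pos: [0.4983, -0.0394, 0.0815]
ee_rot: [[-0.93, 0.367, 0.0], [0.367, 0.93, 0.0], [0.0, 0.0, -1.0]]
force: [-2.1, -0.1, 7.9]
finger_gap: 0.0141
grasp_force: 16.0
```

```bash
python3 s.py; python3 - <<'E'
from h import *
d=cap('top','t2.png')
c=cv2.resize(d['image'][215:320,320:460],None,fx=5.7,fy=5.7,interpolation=cv2.INTER_CUBIC);cv2.imwrite('pics/c2.png',c[:600,:800])
E
python3 s.py
```

```text
7.35 yaw-ptr -21.55 M [0.055 0.212 0.05 ] F [-2.1 -0.1  7.9] eff6 0.078 gap 14.09 16.0 [ 0.4983 -0.0394  0.0815]
7.4 yaw-ptr -21.54 M [-0.066  0.201  0.016] F [-2.3 -0.9  8.7] eff6 0.033 gap 14.46 16.0 [ 0.4983 -0.0394  0.0815]
```

Emit:
{"op": "carry_out", "data": {
  "targets": [
    {"delta_pos":[0,0,0],"dr":[0,0,2],"gripper":0},
    {"delta_pos":[0,0,0],"dr":[0,0,2],"gripper":0},
    {"delta_pos":[0,0,0],"dr":[0,0,0],"gripper":0}
  ]
}}

```text
t: 7.65
tcp_pos: [0.4982, -0.0394, 0.0815]
ee_rot: [[-0.902, 0.433, 0.0], [0.433, 0.902, -0.0], [-0.0, -0.0, -1.0]]
force: [-2.7, -1.1, 8.5]
finger_gap: 0.0143
grasp_force: 16.0
```

```bash
python3 s.py
```

```text
7.65 yaw-ptr -25.63 M [-0.147  0.285  0.052] F [-2.7 -1.1  8.5] eff6 0.485 gap 14.3 16.0 [ 0.4982 -0.0394  0.0815]
```

Emit:
{"op": "carry_out", "data": {
  "targets": [
    {"delta_pos":[0,0,0],"dr":[0,0,2],"gripper":0},
    {"delta_pos":[0,0,0],"dr":[0,0,2],"gripper":0},
    {"delta_pos":[0,0,0],"dr":[0,0,0],"gripper":0}
  ]
}}

```text
t: 7.9
tcp_pos: [0.4982, -0.0395, 0.0815]
ee_rot: [[-0.869, 0.494, 0.0], [0.494, 0.869, -0.0], [-0.0, -0.0, -1.0]]
force: [-2.0, -0.4, 8.1]
finger_gap: 0.0147
grasp_force: 16.0
```

```bash
python3 s.py
```

```text
7.9 yaw-ptr -29.63 M [-0.197  0.242  0.031] F [-2.  -0.4  8.1] eff6 0.486 gap 14.68 16.0 [ 0.4982 -0.0395  0.0815]
```

Emit:
{"op": "carry_out", "data": {
  "targets": [
    {"delta_pos":[0,0,0],"dr":[0,0,2],"gripper":0},
    {"delta_pos":[0,0,0],"dr":[0,0,2],"gripper":0},
    {"delta_pos":[0,0,0],"dr":[0,0,0],"gripper":0}
  ]
}}

```text
t: 8.15
tcp_pos: [0.4982, -0.0395, 0.0815]
ee_rot: [[-0.833, 0.554, 0.0], [0.554, 0.833, -0.0], [-0.0, -0.0, -1.0]]
force: [-2.7, -1.0, 8.2]
finger_gap: 0.0142
grasp_force: 16.0
```

```bash
python3 s.py
```

```text
8.15 yaw-ptr -33.63 M [-0.17   0.346 -0.035] F [-2.7 -1.   8.2] eff6 0.487 gap 14.21 16.0 [ 0.4982 -0.0395  0.0815]
```

Emit:
{"op": "carry_out", "data": {
  "targets": [
    {"delta_pos":[0,0,0],"dr":[0,0,2],"gripper":0},
    {"delta_pos":[0,0,0],"dr":[0,0,2],"gripper":0},
    {"delta_pos":[0,0,0],"dr":[0,0,0],"gripper":0}
  ]
}}

```text
t: 8.4
tcp_pos: [0.4982, -0.0395, 0.0815]
ee_rot: [[-0.792, 0.611, 0.0], [0.611, 0.792, -0.0], [-0.0, -0.0, -1.0]]
force: [-2.3, -1.9, 8.1]
finger_gap: 0.0143
grasp_force: 16.0
```

```bash
cat >> s.py <<'E'
m=[o['moment'][2]]
for i in range(2): bot.capture('top'); m.append(bot.get_obs()['moment'][2])
print(np.round(m,3),'MEAN',round(np.mean(m),3))
E
python3 s.py
```

```text
8.4 yaw-ptr -37.63 M [-0.223  0.327  0.02 ] F [-2.3 -1.9  8.1] eff6 0.487 gap 14.33 16.0 [ 0.4982 -0.0395  0.0815]
[0.02  0.04  0.019] MEAN 0.026
```

Emit:
{"op": "carry_out", "data": {
  "targets": [
    {"delta_pos":[0,0,0],"dr":[0,0,2],"gripper":0},
    {"delta_pos":[0,0,0],"dr":[0,0,2],"gripper":0},
    {"delta_pos":[0,0,0],"dr":[0,0,0],"gripper":0}
  ]
}}

```text
t: 8.75
tcp_pos: [0.4981, -0.0396, 0.0815]
ee_rot: [[-0.747, 0.664, -0.0], [0.664, 0.747, -0.0], [-0.0, -0.0, -1.0]]
force: [-2.7, -1.5, 8.3]
finger_gap: 0.0142
grasp_force: 16.0
```

```bash
python3 s.py
```

```text
8.75 yaw-ptr -41.63 M [-0.297  0.36   0.002] F [-2.7 -1.5  8.3] eff6 0.487 gap 14.25 16.0 [ 0.4981 -0.0396  0.0815]
[ 0.002  0.051 -0.027] MEAN 0.009
```

Emit:
{"op": "carry_out", "data": {
  "targets": [
    {"delta_pos":[0,0,0],"dr":[0,0,2],"gripper":0},
    {"delta_pos":[0,0,0],"dr":[0,0,2],"gripper":0},
    {"delta_pos":[0,0,0],"dr":[0,0,0],"gripper":0}
  ]
}}

```text
t: 9.1
tcp_pos: [0.4981, -0.0396, 0.0815]
ee_rot: [[-0.699, 0.715, -0.0], [0.715, 0.699, -0.0], [-0.0, -0.0, -1.0]]
force: [-3.2, -2.3, 8.6]
finger_gap: 0.0144
grasp_force: 16.0
```

```bash
python3 s.py
```

```text
9.1 yaw-ptr -45.63 M [-0.333  0.402  0.047] F [-3.2 -2.3  8.6] eff6 0.487 gap 14.42 16.0 [ 0.4981 -0.0396  0.0815]
[ 0.047  0.073 -0.001] MEAN 0.04
```

Emit:
{"op": "carry_out", "data": {
  "targets": [
    {"delta_pos":[0,0,0],"dr":[0,0,2],"gripper":0},
    {"delta_pos":[0,0,0],"dr":[0,0,2],"gripper":0},
    {"delta_pos":[0,0,0],"dr":[0,0,0],"gripper":0}
  ]
}}

```text
t: 9.45
tcp_pos: [0.4981, -0.0396, 0.0814]
ee_rot: [[-0.648, 0.762, -0.0], [0.762, 0.648, -0.001], [-0.0, -0.001, -1.0]]
force: [-2.9, -2.3, 9.1]
finger_gap: 0.0141
grasp_force: 16.0
```

```bash
python3 s.py
```

```text
9.45 yaw-ptr -49.62 M [-0.433  0.439  0.003] F [-2.9 -2.3  9.1] eff6 0.488 gap 14.13 16.0 [ 0.4981 -0.0396  0.0814]
[0.003 0.065 0.036] MEAN 0.034
```

Emit:
{"op": "carry_out", "data": {
  "targets": [
    {"delta_pos":[0,0,0],"dr":[0,0,2],"gripper":0},
    {"delta_pos":[0,0,0],"dr":[0,0,2],"gripper":0},
    {"delta_pos":[0,0,0],"dr":[0,0,0],"gripper":0}
  ]
}}

```text
t: 9.8
tcp_pos: [0.498, -0.0397, 0.0815]
ee_rot: [[-0.593, 0.805, -0.0], [0.805, 0.593, -0.001], [-0.0, -0.001, -1.0]]
force: [-2.8, -2.9, 8.6]
finger_gap: 0.0141
grasp_force: 16.0
```

```bash
python3 s.py
```

```text
9.8 yaw-ptr -53.62 M [-0.453  0.446  0.011] F [-2.8 -2.9  8.6] eff6 0.488 gap 14.14 16.0 [ 0.498  -0.0397  0.0815]
[ 0.011  0.064 -0.008] MEAN 0.022
```

Emit:
{"op": "carry_out", "data": {
  "targets": [
    {"delta_pos":[0,0,0],"dr":[0,0,2],"gripper":0},
    {"delta_pos":[0,0,0],"dr":[0,0,2],"gripper":0},
    {"delta_pos":[0,0,0],"dr":[0,0,0],"gripper":0}
  ]
}}

```text
t: 10.15
tcp_pos: [0.498, -0.0397, 0.0814]
ee_rot: [[-0.535, 0.845, -0.0], [0.845, 0.535, -0.001], [-0.0, -0.001, -1.0]]
force: [-3.7, -3.2, 9.3]
finger_gap: 0.0142
grasp_force: 16.0
```

```bash
python3 s.py
```

```text
10.15 yaw-ptr -57.62 M [-0.518  0.469  0.056] F [-3.7 -3.2  9.3] eff6 0.488 gap 14.2 16.0 [ 0.498  -0.0397  0.0814]
[0.056 0.018 0.085] MEAN 0.053
```

Emit:
{"op": "carry_out", "data": {
  "targets": [
    {"delta_pos":[0,0,0],"dr":[0,0,2],"gripper":0},
    {"delta_pos":[0,0,0],"dr":[0,0,2],"gripper":0},
    {"delta_pos":[0,0,0],"dr":[0,0,0],"gripper":0}
  ]
}}

```text
t: 10.5
tcp_pos: [0.4979, -0.0397, 0.0815]
ee_rot: [[-0.475, 0.88, -0.001], [0.88, 0.475, -0.001], [-0.0, -0.001, -1.0]]
force: [-4.3, -3.1, 9.0]
finger_gap: 0.0145
grasp_force: 16.0
```

```bash
python3 s.py; python3 - <<'E'
from h import *
d=cap('top');c=cv2.resize(d['image'][215:320,320:460],None,fx=5.7,fy=5.7,interpolation=cv2.INTER_CUBIC)
s=cap('side')['image'];s=cv2.resize(s,(800,600))
cv2.imwrite('pics/c3.png',np.hstack([cv2.resize(c,(400,300)),cv2.resize(s,(400,300))]))
E
```

```text
10.5 yaw-ptr -61.62 M [-0.471  0.569  0.019] F [-4.3 -3.1  9. ] eff6 0.488 gap 14.47 16.0 [ 0.4979 -0.0397  0.0815]
[0.019 0.068 0.012] MEAN 0.033
```

View pics/c3.png

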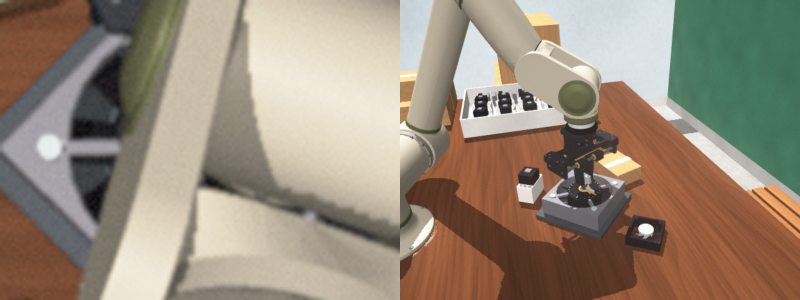

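The top view is blocked by the arm. The side view shows the gripper on the hub at (587,185), with the bystanders where they were. I'll carry on.

Emit:
{"op": "carry_out", "data": {
  "targets": [
    {"delta_pos":[0,0,0],"dr":[0,0,2],"gripper":0},
    {"delta_pos":[0,0,0],"dr":[0,0,2],"gripper":0},
    {"delta_pos":[0,0,0],"dr":[0,0,0],"gripper":0}
  ]
}}

```text
t: 10.95
tcp_pos: [0.4979, -0.0397, 0.0814]
ee_rot: [[-0.413, 0.911, -0.001], [0.911, 0.413, -0.001], [-0.0, -0.001, -1.0]]
force: [-3.1, -3.2, 8.7]
finger_gap: 0.0143
grasp_force: 16.0
```

```bash
python3 s.py
```

```text
10.95 yaw-ptr -65.62 M [-0.517  0.611  0.086] F [-3.1 -3.2  8.7] eff6 0.537 gap 14.29 16.0 [ 0.4979 -0.0397  0.0814]
[0.086 0.08  0.078] MEAN 0.081
```

Emit:
{"op": "carry_out", "data": {
  "targets": [
    {"delta_pos":[0,0,0],"dr":[0,0,1],"gripper":0},
    {"delta_pos":[0,0,0],"dr":[0,0,1],"gripper":0},
    {"delta_pos":[0,0,0],"dr":[0,0,0],"gripper":0}
  ]
}}

```text
t: 11.3
tcp_pos: [0.4979, -0.0397, 0.0815]
ee_rot: [[-0.382, 0.924, -0.001], [0.924, 0.382, -0.001], [-0.0, -0.001, -1.0]]
force: [-3.9, -2.6, 8.6]
finger_gap: 0.0142
grasp_force: 16.0
```

```bash
python3 s.py
```

```text
11.3 yaw-ptr -67.56 M [-0.494  0.594  0.156] F [-3.9 -2.6  8.6] eff6 0.35 gap 14.23 16.0 [ 0.4979 -0.0397  0.0815]
[0.156 0.095 0.133] MEAN 0.128
```

Emit:
{"op": "carry_out", "data": {
  "targets": [
    {"delta_pos":[0,0,0],"dr":[0,0,0.8],"gripper":0},
    {"delta_pos":[0,0,0],"dr":[0,0,0.7],"gripper":0},
    {"delta_pos":[0,0,0],"dr":[0,0,0],"gripper":0}
  ]
}}

```text
t: 11.65
tcp_pos: [0.4979, -0.0397, 0.0814]
ee_rot: [[-0.358, 0.934, -0.001], [0.934, 0.358, -0.001], [-0.0, -0.001, -1.0]]
force: [-3.9, -3.3, 8.9]
finger_gap: 0.0143
grasp_force: 16.0
```

```bash
python3 s.py
```

```text
11.65 yaw-ptr -69.04 M [-0.568  0.593  0.134] F [-3.9 -3.3  8.9] eff6 0.314 gap 14.31 16.0 [ 0.4979 -0.0397  0.0814]
[0.134 0.181 0.172] MEAN 0.162
```

Emit:
{"op": "carry_out", "data": {
  "targets": [
    {"delta_pos":[0,0,0],"dr":[0,0,1],"gripper":0},
    {"delta_pos":[0,0,0],"dr":[0,0,1],"gripper":0},
    {"delta_pos":[0,0,0],"dr":[0,0,0],"gripper":0}
  ]
}}

```text
t: 12.0
tcp_pos: [0.4979, -0.0399, 0.0814]
ee_rot: [[-0.325, 0.946, -0.001], [0.946, 0.325, -0.001], [-0.001, -0.001, -1.0]]
force: [-4.5, -3.9, 8.7]
finger_gap: 0.0142
grasp_force: 16.0
```

```bash
python3 s.py
```

```text
12.0 yaw-ptr -71.05 M [-0.659  0.569  0.18 ] F [-4.5 -3.9  8.7] eff6 0.398 gap 14.22 16.0 [ 0.4979 -0.0399  0.0814]
[0.18  0.119 0.163] MEAN 0.154
```

Emit:
{"op": "carry_out", "data": {
  "targets": [
    {"delta_pos":[0,0,0],"dr":[0,0,0],"gripper":0},
    {"delta_pos":[0,0,0],"dr":[0,0,0],"gripper":0},
    {"delta_pos":[0,0,0],"dr":[0,0,0],"gripper":0}
  ],
  "squeeze": 24
}}

```text
t: 12.35
tcp_pos: [0.4979, -0.0398, 0.0815]
ee_rot: [[-0.326, 0.945, -0.001], [0.945, 0.326, -0.001], [-0.001, -0.001, -1.0]]
force: [-3.9, -3.2, 8.0]
finger_gap: 0.0139
grasp_force: 24.0
```

```bash
python3 s.py
```

```text
12.35 yaw-ptr -70.99 M [-0.67   0.652  0.251] F [-3.9 -3.2  8. ] eff6 0.183 gap 13.9 24.0 [ 0.4979 -0.0398  0.0815]
[0.251 0.186 0.15 ] MEAN 0.196
```

Emit:
{"op": "carry_out", "data": {
  "targets": [
    {"delta_pos":[0,0,0],"dr":[0,0,0.8],"gripper":0},
    {"delta_pos":[0,0,0],"dr":[0,0,0.7],"gripper":0},
    {"delta_pos":[0,0,0],"dr":[0,0,0],"gripper":0}
  ]
}}

```text
t: 12.7
tcp_pos: [0.4979, -0.0399, 0.0815]
ee_rot: [[-0.3, 0.954, -0.001], [0.954, 0.3, -0.001], [-0.001, -0.001, -1.0]]
force: [-4.4, -4.5, 8.7]
finger_gap: 0.014
grasp_force: 24.0
```

```bash
python3 s.py
```

```text
12.7 yaw-ptr -72.53 M [-0.673  0.577  0.206] F [-4.4 -4.5  8.7] eff6 0.359 gap 13.97 24.0 [ 0.4979 -0.0399  0.0815]
[0.206 0.238 0.161] MEAN 0.201
```

Emit:
{"op": "carry_out", "data": {
  "targets": [
    {"delta_pos":[0,0,0],"dr":[0,0,0],"gripper":0},
    {"delta_pos":[0,0,0],"dr":[0,0,0],"gripper":0},
    {"delta_pos":[0,0,0],"dr":[0,0,1],"gripper":0},
    {"delta_pos":[0,0,0],"dr":[0,0,0],"gripper":0}
  ],
  "squeeze": 34
}}

```text
t: 13.13
tcp_pos: [0.4979, -0.0399, 0.0815]
ee_rot: [[-0.283, 0.959, -0.001], [0.959, 0.283, -0.001], [-0.001, -0.001, -1.0]]
force: [-3.6, -3.7, 8.7]
finger_gap: 0.0136
grasp_force: 33.9
```

```bash
python3 s.py
```

```text
13.13 yaw-ptr -73.54 M [-0.626  0.623  0.234] F [-3.6 -3.7  8.7] eff6 0.418 gap 13.6 33.9 [ 0.4979 -0.0399  0.0815]
[0.234 0.311 0.24 ] MEAN 0.262
```

Emit:
{"op": "carry_out", "data": {
  "targets": [
    {"delta_pos":[0,0,0],"dr":[0,0,-2],"gripper":0},
    {"delta_pos":[0,0,0],"dr":[0,0,-5],"gripper":0},
    {"delta_pos":[0,0,0],"dr":[0,0,-5],"gripper":0},
    {"delta_pos":[0,0,0],"dr":[0,0,-5],"gripper":0},
    {"delta_pos":[0,0,0],"dr":[0,0,-5],"gripper":0},
    {"delta_pos":[0,0,0],"dr":[0,0,-5],"gripper":0},
    {"delta_pos":[0,0,0],"dr":[0,0,-5],"gripper":0},
    {"delta_pos":[0,0,0],"dr":[0,0,-5],"gripper":0},
    {"delta_pos":[0,0,0],"dr":[0,0,-5],"gripper":0},
    {"delta_pos":[0,0,0],"dr":[0,0,-5],"gripper":0}
  ]
}}

```text
t: 14.07
tcp_pos: [0.4984, -0.0395, 0.0815]
ee_rot: [[-0.897, 0.443, 0.001], [0.443, 0.897, -0.0], [-0.001, 0.0, -1.0]]
force: [-1.0, -0.9, 7.6]
finger_gap: 0.013
grasp_force: 34.0
```

Emit:
{"op": "carry_out", "data": {
  "targets": [
    {"delta_pos":[0,0,0],"dr":[0,0,-5],"gripper":0},
    {"delta_pos":[0,0,0],"dr":[0,0,-5],"gripper":0},
    {"delta_pos":[0,0,0],"dr":[0,0,-5],"gripper":0},
    {"delta_pos":[0,0,0],"dr":[0,0,-5],"gripper":0},
    {"delta_pos":[0,0,0],"dr":[0,0,-5],"gripper":0},
    {"delta_pos":[0,0,0],"dr":[0,0,-5],"gripper":0},
    {"delta_pos":[0,0,0],"dr":[0,0,-5],"gripper":0},
    {"delta_pos":[0,0,0],"dr":[0,0,-5],"gripper":0},
    {"delta_pos":[0,0,0],"dr":[0,0,-5],"gripper":0},
    {"delta_pos":[0,0,0],"dr":[0,0,0],"gripper":0}
  ]
}}

```text
t: 14.9
tcp_pos: [0.4983, -0.0388, 0.0815]
ee_rot: [[-0.947, -0.321, 0.001], [-0.321, 0.947, 0.001], [-0.001, 0.001, -1.0]]
force: [-1.5, 3.1, 8.8]
finger_gap: 0.0134
grasp_force: 34.0
```

```bash
python3 s.py; python3 -c "
from h import *
cap('wrist','w2.png')"
```

```text
14.9 yaw-ptr 18.73 M [0.576 0.022 0.049] F [-1.5  3.1  8.8] eff6 -1.127 gap 13.38 34.0 [ 0.4983 -0.0388  0.0815]
[0.049 0.071 0.024] MEAN 0.048
```

View pics/w2.png

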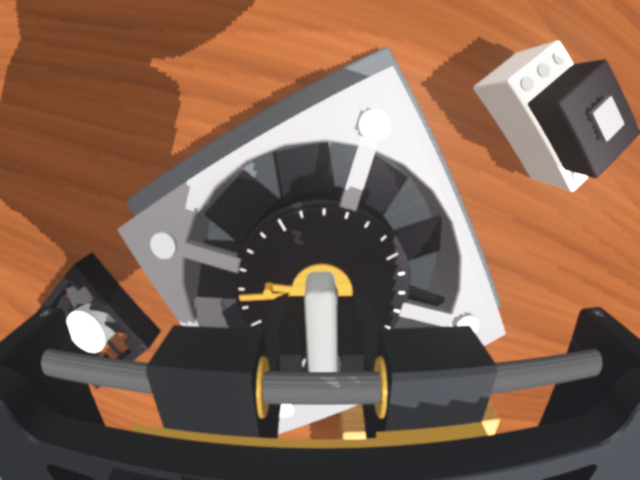

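The needle lies at the left, (240,297) to (275,290), about 90° from the pointer, which is hidden below. Now releasing and retracting.

Emit:
{"op": "carry_out", "data": {
  "targets": [
    {"delta_pos":[0,0,0],"dr":[0,0,0],"gripper":0.5},
    {"delta_pos":[0,0,0],"dr":[0,0,0],"gripper":0.5},
    {"delta_pos":[0,0,0],"dr":[0,0,0],"gripper":0.5},
    {"delta_pos":[0,0,-0.01],"dr":[0,0,0],"gripper":0.5},
    {"delta_pos":[0,0,-0.025],"dr":[0,0,0],"gripper":0.5},
    {"delta_pos":[0,0,-0.03],"dr":[0,0,0],"gripper":0.5},
    {"delta_pos":[0,0,-0.03],"dr":[0,0,0],"gripper":0.5},
    {"delta_pos":[0,0,-0.03],"dr":[0,0,0],"gripper":0.5},
    {"delta_pos":[0,0,-0.03],"dr":[0,0,0],"gripper":0.5}
  ]
}}

```text
t: 15.8
tcp_pos: [0.4979, -0.0393, 0.2371]
ee_rot: [[-0.949, -0.317, -0.001], [-0.317, 0.949, 0.0], [0.001, 0.001, -1.0]]
force: [0.6, -1.0, 0.4]
finger_gap: 0.0442
grasp_force: 0.0
```

Emit:
{"op": "carry_out", "data": {
  "targets": [
    {"delta_pos":[0.022,-0.0155,0],"dr":[0,0,0],"gripper":0.5},
    {"delta_pos":[0.022,-0.0155,0],"dr":[0,0,0],"gripper":0.5},
    {"delta_pos":[0.022,-0.0155,0],"dr":[0,0,0],"gripper":0.5},
    {"delta_pos":[0.022,-0.0155,0],"dr":[0,0,0],"gripper":0.5},
    {"delta_pos":[0.022,-0.0155,0],"dr":[0,0,0],"gripper":0.5},
    {"delta_pos":[0.022,-0.0155,0],"dr":[0,0,0],"gripper":0.5},
    {"delta_pos":[0.022,-0.0155,0],"dr":[0,0,0],"gripper":0.5},
    {"delta_pos":[0.022,-0.0155,0],"dr":[0,0,0],"gripper":0.5},
    {"delta_pos":[0.022,-0.0155,0],"dr":[0,0,0],"gripper":0.5},
    {"delta_pos":[0.022,-0.0155,0],"dr":[0,0,0],"gripper":0.5}
  ]
}}

```text
t: 16.63
tcp_pos: [0.3377, -0.2569, 0.2356]
ee_rot: [[-0.949, -0.317, -0.0], [-0.317, 0.949, 0.0], [0.0, 0.001, -1.0]]
force: [-0.1, -0.4, 0.2]
finger_gap: 0.0445
grasp_force: 0.0
```

Emit:
{"op": "carry_out", "data": {
  "targets": [
    {"delta_pos":[0.022,-0.0155,0],"dr":[0,0,0],"gripper":0.5},
    {"delta_pos":[0.022,-0.0155,0],"dr":[0,0,0],"gripper":0.5},
    {"delta_pos":[0.022,-0.0155,0],"dr":[0,0,0],"gripper":0.5},
    {"delta_pos":[0.022,-0.0155,0],"dr":[0,0,0],"gripper":0.5},
    {"delta_pos":[0.022,-0.0155,0],"dr":[0,0,0],"gripper":0.5},
    {"delta_pos":[0.022,-0.0155,0],"dr":[0,0,0],"gripper":0.5},
    {"delta_pos":[0.022,-0.0155,0],"dr":[0,0,0],"gripper":0.5},
    {"delta_pos":[0.022,-0.0155,0],"dr":[0,0,0],"gripper":0.5},
    {"delta_pos":[0.022,-0.0155,0],"dr":[0,0,0],"gripper":0.5},
    {"delta_pos":[0,0,0],"dr":[0,0,0],"gripper":0.5}
  ]
}}

```text
t: 17.47
tcp_pos: [0.279, -0.3924, 0.2368]
ee_rot: [[-0.979, -0.184, -0.086], [-0.18, 0.982, -0.049], [0.093, -0.033, -0.995]]
force: [0.5, -0.6, 0.3]
finger_gap: 0.0442
grasp_force: 0.0
```

```bash
python3 - <<'E'
from h import *
np.set_printoptions(precision=4,suppress=True)
d=cap('top','top5.png');P=cloud(d);im=d['image'];C=np.array([.4975,-.0383])
near=np.hypot(P[...,0]-C[0],P[...,1]-C[1])<.045
m=near&(P[...,2]>.1)&(P[...,2]<.115);Q=P[m]
print('wing',Q.mean(0),cv2.minAreaRect(Q[:,:2].astype(np.float32)*1000))
hsv=cv2.cvtColor(im,cv2.COLOR_BGR2HSV)
r=np.hypot(P[...,0]-C[0],P[...,1]-C[1])
m=(r>.03)&(r<.043)&(hsv[...,1]>120)&(hsv[...,2]>120);q=P[m][:,:2]-C
print('needle',m.sum(),q.mean(0),np.degrees(np.arctan2(q[:,1].mean(),q[:,0].mean())))
m=near&(hsv[...,2]>170)&(hsv[...,1]<60)&(P[...,2]<.08)&(P[...,2]>.064);q=P[m][:,:2]-C
print('ptr',m.sum(),np.degrees(np.arctan2(q[:,1].mean(),q[:,0].mean())))
c=cv2.resize(im[215:320,320:460],None,fx=5.7,fy=5.7,interpolation=cv2.INTER_CUBIC);cv2.imwrite('pics/c5.png',c[:600,:800])
E
```

```text
wing [ 0.4973 -0.0375  0.107 ] ((497.5137939453125, -38.148902893066406), (43.28600311279297, 12.396928787231445), 19.980884552001953)
needle 23 [ 0.0134 -0.0322] -67.43627612471366
ptr 32 20.01459497775654
```

View pics/c5.png

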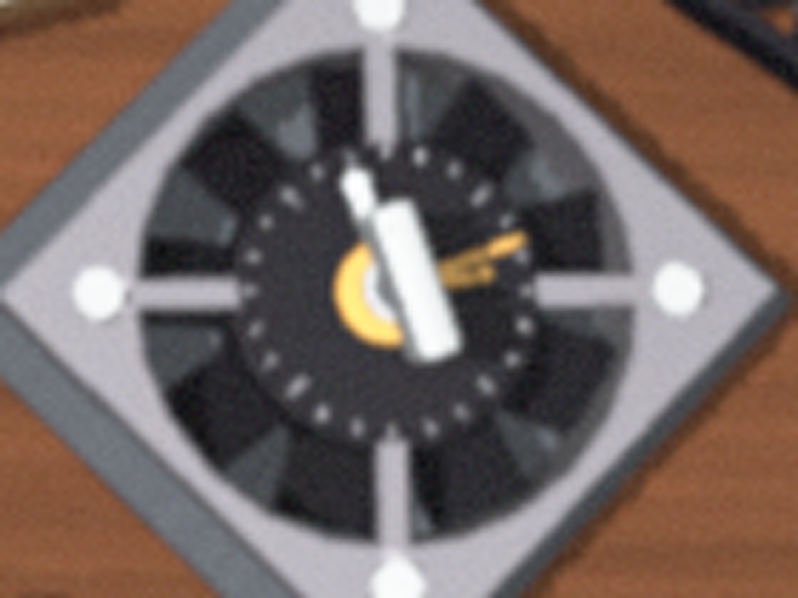

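The pointer is at 20° (tip at pixel (355,180)) and the needle at −67° (tip at (525,240)). That makes the back-off about 87°, inside the tolerance.

```bash
python3 -c "
from plant import bot
print(bot.get_obs()['dq'].round(3));print(bot.hand_in())"
```

```text
[ 0.024 -0.018  0.027  0.014  0.003  0.001]
the job is handed in; nothing more can be done
None
```

I bottomed the screw firmly at about 0.2 N m, backed it off about 87° as measured from the needle, and released it; the job is handed in, but the hand-in returned no verdict.

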